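# Set and lock the stop collar on the bench stand

### The arm

A 6-joint arm with a two-finger parallel gripper is mounted at the origin on a cart in front of the work surface, level with it; the furniture and walls round the work are solid. World frame = base frame: x ahead of the robot, y to its left, z up, the work surface at z = 0. Lengths are in mm, angles in rad, forces in N, time in s.
With the tool pointing down it reaches from about 275 to 1000 mm from the base axis. Payload 8.4 kg.
Tool frame: the origin (TCP) lies at the very end of the fingers, on their centre line; the grasp point (between the pads) lies 19 mm behind it; z points along the fingers, y is the direction in which the jaws open and shut (so a half turn about z gives the same grasp; the last joint's range is limited). The gripper opens to 85 mm and grips with 20 to 120 N. Pads are 22 mm wide; open, the fingers measure 114 mm over their backs; the gripper's body (76 mm by 85 mm) begins 54 mm behind the grasp point. The pads swing forward as they close: fully open they stand 13 mm farther back than shut.
Start: joints at [1.178, 0.353, 1.633, -0, 1.155, -0.002], TCP at [238.079, 577.881, 231.281] pointing down, gripper open.
Joint ranges: [-2.63, 2.63], [-0.92, 2.1], [0.06, 2.66], [-1.3, 4.44], [0, 2.69], [-3.02, 3.02]. Speed limits (rad/s): [2.22, 2.22, 2.79, 3.14, 3.14, 3.14].

### API

Orientations are given as [roll, pitch, yaw] about the fixed x, y, z axes, in that order (R = Rz(yaw) Ry(pitch) Rx(roll)).
In Python, from rig import sense, grab_frame, get_calibration, sign_off, boxes_of, trace gives the robot as it stands.
- The arm moves only by the tool servo_tool, never from a script. Its argument "rows" is a list of rows, each a list of 3 entries, a list of its own where there are three numbers: the finger opening in mm, from 0 to 85.4, then the shift along the tool's x, y, z in mm, then the turn, a rotation vector about the tool's x, y, z in degrees. A call has 1 to 8 rows; each row shifts and turns the commanded pose from where the row before left it, along the tool's axes as they then stand; what a row does not reach is not made up. A row lasts 1/8 s, in which the tool goes at most 62.5 mm and 10.7 degrees, less where a joint would pass 70% of its speed; a pose out of reach is approached as far as the arm can. A call is refused whole if a number of a shift passes 62.5 or a number of a turn 10.7, either way. A call with a gripper value outside its range is refused whole. The fingers move at their own pace and stop on an object; "force" is the grip in N (left out, the last holds). Time passes only in rows, so rows that do not move let the fingers close. It gives the time, the measured TCP pose, the force and the opening at its end, in the units of the state.
- sense(): the state, without advancing time (a new reading comes with each control period).
- grab_frame(name): name is "scene" or "top" or "wrist"; returns the picture (384x512x3 uint8, blue, green, red); there is no depth.
- get_calibration(name): a dict with "intrinsics" (3x3 intrinsics, pixels), "world_to_cam" (4x4, takes a point from world to camera coordinates). Camera axes: x right, y down, z forward; pixel columns grow to the right and rows downward; lengths in mm; the calibration is good to about 2 mm. A picture is of the moment at which its call begins: read the wrist's pose just before it. get_calibration takes no time and is no camera call; for the wrist camera it gives the pose at the moment of the call.
- sign_off(): hands the job in, once; it reports no verdict.
Trained networks look in the newest picture that a camera, given by its name, has taken for a name from the list of things; names that differ only in an ending like _2 or _b are one class to them, and where a whole thing is asked for, a point or a joint stands for the part that bears it (a point fixed in the world has none). Each returns a list of dicts, best first, with "conf" (0 to 1); they miss things now and then, are a little off and sometimes report something else, mostly with a low value. They report only what shows in the picture. A call takes as long as a camera call.
- boxes_of(camera, thing): "centre" ([x, y, z] in mm, in the coordinates of the camera as it stood for that picture, good to about 4 mm: the middle of the surface that is visible of it).
- trace(camera, thing): "mask" (384x512 bool, what is visible of it).
The state is a dict: "clock": time; "qpos": joint angles; "qvel": joint speeds; "joint_efforts": joint torques, N m; "eef_pos": TCP position; "tcp_rot": TCP orientation; "contact_force": force on the tool from outside, world axes, zero at the start; "wrist_torque": the same for the moment, N m; "opening": opening from 0.0 (shut) to 1.0 (fully open).
Only numpy, scipy, OpenCV 4.12 (cv2) and the standard library are available. Lean on these libraries where they do the work, as an engineer would, in place of code of your own. Each camera call takes 0.05 s, during which the arm holds its last target. There are 200 camera calls.

### The job

On the bench stand, turn the loose collar round its post until the set screw points squarely at the milled flat of the post, and only then lock it by pressing the clamp lever's ball down until the screw bites firmly, with about 9 N at the ball and never more than 12 N. Let go of it, and leave the other things on the desk as they lie.

Things in the scene. Friction and masses are not known exactly. Their poses are not given: they have to be found in the camera images.
- post: Fixed bench stand: grey square base plate 120x120x12 mm, dark post 52 mm thick to z = 75 mm, on it a bright steel D-shaped spindle, diameter 40 mm, to z = 138 mm: one side is milled to a flat 3.5 mm deep, 22.6 mm wide, full length, seen above the collar. Origin: centre of the underside, on the spindle axis; own +x points squarely out of the flat, z up.
- collar_middle (a point): Centre of the collar, an aluminium ring (outer diameter 64 mm, z = 82 to 118 mm) that turns about the upright post but stays at its height. It needs 0.45 N m to turn and stays where left (pressing the lever may drag it by 0.1 rad). Play on the post: its axis may lie 1.3 mm off the post's. At the start it stands 0.55 to 1.3 rad anticlockwise (seen from above) of the flat.
- collar_boss (a point): Middle of the collar's boss, where to hold it for turning (about 8 N here): a level round bar, 18 mm in diameter, z = 100 mm, standing out radially from 32 to 81 mm from the collar's axis; this point is at 57 mm. The set screw runs inside it. Own +x: radially outwards along boss and screw (the screw points at the flat when this agrees with the post's +x); z up.
- clamp_lever: Black clamp lever, one piece with the set screw, outside the boss's end. Origin on the screw axis in its hub (22 mm diameter, 14 mm long), 96 mm from the collar's axis when slack; own x outwards along the screw. Its 10 mm thick arm goes to the boss's own +y side and rises 0.5 rad above level when slack. It drives screw and lever 7 mm inwards per rad and stays where left.
- lever_ball (a point): Centre of the ball, 18 mm in diameter, at the lever's end, 62 mm from the screw axis; when slack 30 mm above it (z = 130 mm). Pressed down slowly from above it needs 4 to 6 N (in jerks up to 9 N) until the screw touches: over the flat after 0.5 to 0.95 rad, ball at z = 72 to 100 mm; over the round part already after 0.05 to 0.4 rad.
- lever_hub (a point): Outer face of the lever's hub, on the screw axis. From the screw's touch on, its grip on the post grows by about 14 N per 0.01 rad of lever turn and the push needed at the ball by about 2.6 N per mm. With 9 N at the ball it is right (grip about 40 N, 30 N once released); 7.5 N is the least; above 13 N the post is scored.
- chain_tool: Bystander: small tool 130 mm long with yellow handle, loose on the desk; origin under its centre.
- spanner: Bystander: steel combination spanner 189 mm long, loose on the desk; origin under its centre.
- tin: Bystander: round tin with yellow lid, 79 mm in diameter, 30 mm high, loose on the desk; origin under its centre.
- pedal: Bystander: bicycle pedal 82x114x26 mm, loose on the desk; origin under its centre.
- hex_key: Bystander: dark hex key 115 mm long, loose on the desk; origin under its centre.

How it is judged (in metres and radians):
On the way, in this order (a step that is already met when the one before it is completed fails the run):
1. the set screw points at the flat (within 0.25 rad) and is not tightened yet (angle between the x axis of collar_boss and the x axis of post, either way round below 0.25 rad and x of collar_boss in the frame of post above 0.04 m and contact force between clamp_lever and post below 3 N), for 0.2 s.
2. the screw is tight on the flat (angle between the x axis of collar_boss and the x axis of post, either way round below 0.25 rad and x of collar_boss in the frame of post above 0.04 m and contact force between clamp_lever and post above 12 N), for 0.2 s.
At the end, for the whole second after the job is handed in: The set screw points at the flat within 0.25 rad and, with the lever released, grips the post with more than 12 N (all of step 2); the robot touches nothing.
It fails at once if the set screw is overtightened: more than 80 N on the post (contact force between clamp_lever and post above 80 N).
It fails at once if the set screw is tightened (more than 12 N) while it does not point at the flat (more than 0.35 rad off) (contact force between clamp_lever and post above 12 N and angle between the x axis of collar_boss and the x axis of post, either way round above 0.35 rad).
It fails at once if a bystander is moved by more than 15 mm (distance of any of chain_tool, spanner, tin, pedal, hex_key from where it was at the start of the episode above 0.015 m).
It also fails if it takes over 72 s, if anything falls off the work surface, if the arm or the gripper's body presses on something with over 40 N, if the wrist force passes 120 N, or if a joint passes its speed limit or range.

## Working session

There is one attempt and no reset: what is moved stays moved. The work goes in short steps, Python scripts to look and compute and a tool call to move; the robot and the scene stay as the last step left them, time stands still between calls to the robot, and variables do not carry over. Pictures are saved under pics/ and viewed, about 8 in all and at most 12, crops included, and the job is handed in when it is done.

Besides the shell and the picture viewer there is one more tool, called as a command line: name --argument value ..., lists and objects as JSON in quotes. servo_tool: Moves the arm, as the interface text tells. Its arguments: {"type":"object","properties":{"rows":{"type":"array","items":{"type":"array"}},"force":{"type":"number"}},"required":["rows"]}

```bash
mkdir -p pics; cat > h.py <<'E'
import numpy as np, cv2
from rig import *
from scipy.spatial.transform import Rotation as R
def cal(c):
    k=get_calibration(c); return np.array(k["intrinsics"]),np.array(k["world_to_cam"])
def world(c,p):
    K,T=cal(c); return (np.linalg.inv(T)@np.r_[p,1])[:3]
def proj(c,P):
    K,T=cal(c); q=K@(T@np.r_[P,1])[:3]; return q[:2]/q[2]
def ray(c,uv,z):
    K,T=cal(c); Ti=np.linalg.inv(T); o=Ti[:3,3]; d=Ti[:3,:3]@np.linalg.inv(K)@np.r_[uv,1]
    return o+d*(z-o[2])/d[2]
E
python3 - <<'E'
from h import *
s=sense(); print(s)
for c in ["scene","top"]:
    im=grab_frame(c); cv2.imwrite(f"pics/{c}0.png",im)
    for t in ["post","collar_middle","collar_boss","clamp_lever","lever_ball","lever_hub","chain_tool","spanner","tin","pedal","hex_key"]:
        for b in boxes_of(c,t)[:1]:
            w=world(c,b["centre"]); print(c,t,round(b["conf"],2),w.round(0),proj(c,w).round(0))
a=cv2.imread("pics/scene0.png");b=cv2.imread("pics/top0.png")
cv2.imwrite("pics/both0.png",cv2.resize(np.vstack([a,b]),(800*512//512*1,1200))[:0] if 0 else cv2.resize(np.hstack([a,b]),(800,300)))
E
```

```text
{'clock': 0.0, 'qpos': array([ 1.17758286e+00,  3.53642764e-01,  1.63414096e+00, -8.46470246e-06,
        1.15520371e+00, -2.41377512e-03]), 'qvel': array([-0.001061  , -0.00058833, -0.00057809, -0.00122362,  0.00137596,
        0.00044749]), 'joint_efforts': array([-3.48588183e-03, -6.05245399e+01, -3.42058825e+01, -4.24194559e-04,
        9.73952789e-03,  2.44919545e-05]), 'eef_pos': array([237.90600053, 577.42919313, 230.56212792]), 'tcp_rot': array([-3.14019786e+00,  4.37268561e-06,  2.75079638e+00]), 'contact_force': array([0.18168361, 0.6980719 , 0.56811145]), 'wrist_torque': array([-0.00208305, -0.00827696,  0.00061524]), 'opening': 1.0029004227491762}
scene post 0.87 [ 578. -204.   11.] [305. 205.]
scene collar_middle 0.74 [ 566. -234.  103.] [319. 177.]
scene collar_boss 0.75 [ 566. -230.  105.] [318. 177.]
scene clamp_lever 0.65 [ 541. -300.  116.] [343. 170.]
scene chain_tool 0.92 [403. 280.  18.] [167. 327.]
scene spanner 0.94 [ 382. -229.   11.] [361. 240.]
scene tin 0.63 [695. -33.  25.] [232. 200.]
scene pedal 0.94 [454. 122.  19.] [226. 277.]
scene hex_key 0.67 [415.  37.   7.] [268. 276.]
top post 0.92 [ 560. -220.    9.] [320. 197.]
top collar_middle 0.73 [ 546. -287.  107.] [349. 191.]
top clamp_lever 0.44 [ 539. -293.  106.] [352. 193.]
top lever_ball 0.46 [ 560. -220.    9.] [320. 197.]
top lever_hub 0.48 [ 540. -296.  109.] [353. 193.]
top chain_tool 0.57 [411. 281.  24.] [164. 263.]
top spanner 0.73 [ 385. -239.    9.] [335. 252.]
top tin 0.74 [410. 281.  23.] [164. 264.]
top hex_key 0.57 [416.  33.   5.] [246. 252.]
```

```bash
python3 - <<'E'
from h import *
a=cv2.imread("pics/scene0.png");b=cv2.imread("pics/top0.png")
a=cv2.resize(a[110:270,240:440],(400,320),interpolation=2)
b2=cv2.resize(b[130:260,260:400],None,fx=4,fy=4,interpolation=2)[:,:400]
b2=cv2.resize(b[140:240,275:400],(400,320),interpolation=2)
cv2.imwrite("pics/crop0.png",np.vstack([np.hstack([a,b2]),cv2.resize(b,(800,600))[150:430]]))
print(cal("top")[1].round(2),cal("top")[0])
E
```

```text
[[-1.20000e-01 -9.90000e-01  0.00000e+00  4.34600e+01]
 [-9.60000e-01  1.20000e-01 -2.40000e-01  5.70890e+02]
 [ 2.40000e-01 -3.00000e-02 -9.70000e-01  1.01889e+03]
 [ 0.00000e+00  0.00000e+00  0.00000e+00  1.00000e+00]] [[363.3785781    0.         258.78162294]
 [  0.         363.3785781  195.93215917]
 [  0.           0.           1.        ]]
```

View pics/crop0.png

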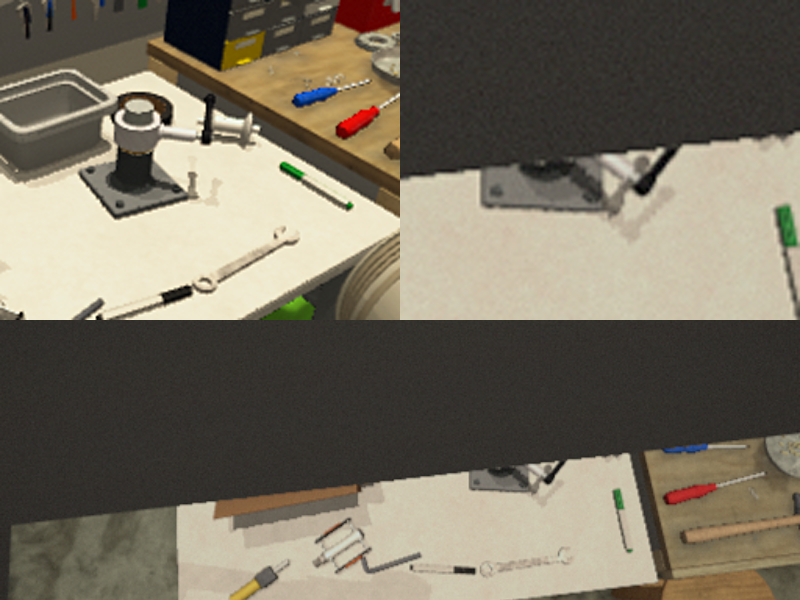

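The stand lies partly under something dark in the top view (a shelf edge). Boss and lever point to the right, towards -y. Next I view the whole scene picture.

View pics/scene0.png

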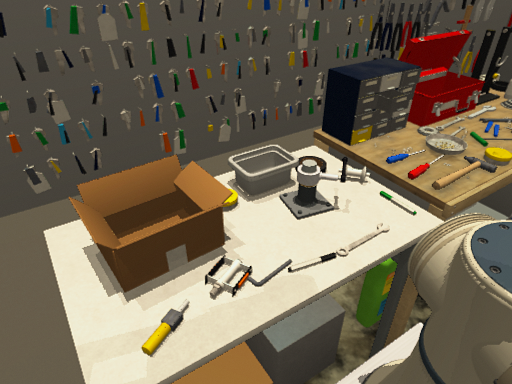

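```bash
python3 - <<'E'
from h import *
K,T=cal("scene"); print(np.linalg.inv(T).round(2),K)
s=sense(); K,T=cal("wrist"); W=np.linalg.inv(T); Rt=R.from_euler("xyz",s["tcp_rot"]).as_matrix()
print("wrist cam in tool",(Rt.T@W[:3,:3]).round(2),(Rt.T@(W[:3,3]-s["eef_pos"])).round(1),K)
print(np.linalg.inv(cal("top")[1]).round(1))
E
```

```text
[[-5.5000e-01 -4.8000e-01  6.8000e-01 -6.1130e+01]
 [-8.3000e-01  3.1000e-01 -4.6000e-01  3.7778e+02]
 [ 1.0000e-02 -8.2000e-01 -5.7000e-01  6.3105e+02]
 [ 0.0000e+00  0.0000e+00  0.0000e+00  1.0000e+00]] [[367.25990753   0.         262.22655746]
 [  0.         367.25990753 197.27509017]
 [  0.           0.           1.        ]]
wrist cam in tool [[-0.   -0.96 -0.27]
 [ 1.   -0.   -0.  ]
 [ 0.   -0.27  0.96]] [  68.1    0.6 -142. ] [[287.03038287   0.         255.51132814]
 [  0.         287.03038287 197.31489319]
 [  0.           0.           1.        ]]
[[-1.0000e-01 -1.0000e+00  2.0000e-01  3.0750e+02]
 [-1.0000e+00  1.0000e-01 -0.0000e+00  9.5000e+00]
 [ 0.0000e+00 -2.0000e-01 -1.0000e+00  1.1275e+03]
 [ 0.0000e+00  0.0000e+00  0.0000e+00  1.0000e+00]]
```

The scene view shows a free desk: box and tin on the left, stand at about (307,190), lever to its right. A shelf seems to hang above (top camera is blocked). I'll go to a viewpoint in front of the stand and look under it with the wrist camera.

```bash
cat >> h.py <<'E'
def plan(pos,rot,n,start=None,op=85):
    """rows from current (or start) pose to pos, rot(R) in n equal rows; shift in tool frame, rounded"""
    s=sense()
    p,r=(s["eef_pos"],R.from_euler("xyz",s["tcp_rot"])) if start is None else start
    out=[]
    for i in range(n):
        k=n-i; d=r.inv().apply((np.array(pos)-p)/k).round(1)
        v=np.degrees((r.inv()*rot).as_rotvec()/k).round(2)
        out.append([op,d.tolist(),v.tolist()]); p=p+r.apply(d); r=r*R.from_rotvec(np.radians(v))
    for i in range(0,n,8): print(str(out[i:i+8]).replace(" ",""))
    return p,r
def axes(x,z):
    z=np.array(z,float);z/=np.linalg.norm(z);x=np.array(x,float);x-=z*(x@z);x/=np.linalg.norm(x)
    return R.from_matrix(np.c_[x,np.cross(z,x),z])
def look(c,name,things=()):
    im=grab_frame(c); cv2.imwrite(f"pics/{name}.png",im)
    for t in things:
        for b in boxes_of(c,t)[:2]:
            w=world(c,b["centre"]); print(c,t,round(b["conf"],2),w.round(1),proj(c,w).round(0))
    return im
E
python3 - <<'E'
from h import *
st=plan((360,-130,260),axes((.93,-.36,0),(0,0,-1)),17)
plan((330,-120,260),axes((.3,-.1,.95),(.93,-.36,-.1)),8,start=st)
E
```

```text
[[85,[-22.5,-35.8,-1.7],[0.0,-0.0,10.52]],[85,[-28.6,-31.1,-1.7],[0.0,-0.0,10.52]],[85,[-33.8,-25.3,-1.7],[0.0,-0.0,10.52]],[85,[-37.9,-18.7,-1.7],[0.0,-0.0,10.52]],[85,[-40.7,-11.5,-1.7],[0.0,-0.0,10.51]],[85,[-42.1,-3.9,-1.7],[-0.0,-0.0,10.52]],[85,[-42.1,3.9,-1.7],[-0.0,-0.0,10.51]],[85,[-40.6,11.5,-1.7],[-0.0,-0.0,10.52]]]
[[85,[-37.9,18.7,-1.7],[-0.0,-0.0,10.51]],[85,[-33.8,25.3,-1.7],[-0.0,-0.0,10.52]],[85,[-28.6,31.1,-1.7],[-0.0,-0.0,10.51]],[85,[-22.5,35.8,-1.7],[-0.0,-0.0,10.52]],[85,[-15.6,39.3,-1.7],[-0.0,-0.0,10.51]],[85,[-8.1,41.4,-1.7],[-0.0,-0.0,10.52]],[85,[-0.4,42.3,-1.6],[-0.0,-0.0,10.51]],[85,[7.2,41.6,-1.7],[-0.0,-0.0,10.52]]]
[[85,[14.8,39.6,-1.6],[-0.0,-0.0,10.51]]]
[[85,[-4.0,0.2,-0.0],[-0.08,10.53,-0.09]],[85,[-3.9,0.2,-0.7],[-0.08,10.53,-0.09]],[85,[-3.7,0.2,-1.4],[-0.08,10.54,-0.09]],[85,[-3.4,0.2,-2.1],[-0.08,10.53,-0.09]],[85,[-2.9,0.2,-2.7],[-0.08,10.54,-0.09]],[85,[-2.4,0.1,-3.1],[-0.08,10.53,-0.09]],[85,[-1.8,0.2,-3.5],[-0.08,10.54,-0.09]],[85,[-1.0,0.1,-3.8],[-0.09,10.53,-0.1]]]
```

servo_tool --rows '[[85,[-22.5,-35.8,-1.7],[0,0,10.5]],[85,[-28.6,-31.1,-1.7],[0,0,10.5]],[85,[-33.8,-25.3,-1.7],[0,0,10.5]],[85,[-37.9,-18.7,-1.7],[0,0,10.5]],[85,[-40.7,-11.5,-1.7],[0,0,10.5]],[85,[-42.1,-3.9,-1.7],[0,0,10.5]],[85,[-42.1,3.9,-1.7],[0,0,10.5]],[85,[-40.6,11.5,-1.7],[0,0,10.5]]]'

```text
clock: 2.2
eef_pos: [295.9, 243.6, 245.1]
tcp_rot: [3.141, -0.0, 1.279]
contact_force: [0.5, -0.3, 0.0]
opening: 0.993
```

servo_tool --rows '[[85,[-37.9,18.7,-1.7],[0,0,10.5]],[85,[-33.8,25.3,-1.7],[0,0,10.5]],[85,[-28.6,31.1,-1.7],[0,0,10.5]],[85,[-22.5,35.8,-1.7],[0,0,10.5]],[85,[-15.6,39.3,-1.7],[0,0,10.5]],[85,[-8.1,41.4,-1.7],[0,0,10.5]],[85,[-0.4,42.3,-1.7],[0,0,10.5]],[85,[7.2,41.6,-1.7],[0,0,10.5]]]'

```text
clock: 3.2
eef_pos: [354.4, -89.7, 258.9]
tcp_rot: [3.142, -0.001, -0.188]
contact_force: [0.0, 0.0, 0.4]
opening: 0.998
```

servo_tool --rows '[[85,[-4,0,0],[0,10.5,0]],[85,[-4,0,-0.7],[0,10.5,0]],[85,[-4,0,-1.4],[0,10.5,0]],[85,[-3,0,-2],[0,10.5,0]],[85,[-3,0,-3],[0,10.5,0]],[85,[0,0,0],[0,0,0]]]'

```text
clock: 3.95
eef_pos: [338.9, -80.8, 262.7]
tcp_rot: [-3.121, -0.815, -0.184]
contact_force: [0.3, -0.1, -0.3]
opening: 0.991
```

```bash
python3 - <<'E'
from h import *
s=sense(); print(s["clock"],s["eef_pos"],R.from_euler("xyz",s["tcp_rot"]).as_matrix().round(2),s["qpos"].round(2))
look("wrist","w1",["post","collar_middle","collar_boss","clamp_lever","lever_ball","lever_hub"])
print(np.linalg.inv(cal("wrist")[1]).round(2))
E
```

```text
3.95 [338.85330909 -80.7695022  262.71784646] [[ 0.67 -0.17  0.72]
 [-0.13 -0.99 -0.11]
 [ 0.73 -0.01 -0.69]] [-0.44 -0.6   2.61  0.58  0.39  0.85]
wrist post 0.89 [ 577.7 -214.    10.9] [310. 162.]
wrist collar_middle 0.72 [ 563.4 -247.7  107.8] [345. 125.]
wrist collar_middle 0.6 [ 582.8 -210.4   12.4] [307. 159.]
wrist collar_boss 0.97 [ 568.5 -246.9  108.4] [344. 122.]
wrist clamp_lever 0.55 [ 542.9 -305.4  116. ] [391. 125.]
wrist lever_ball 0.91 [ 540.1 -306.4  113.9] [392. 128.]
wrist lever_hub 0.9 [ 543.  -304.8  112.8] [390. 127.]
[[-1.7000e-01 -8.4000e-01  5.1000e-01  2.8284e+02]
 [-9.9000e-01  1.5000e-01 -8.0000e-02 -7.2220e+01]
 [-1.0000e-02 -5.2000e-01 -8.6000e-01  4.0970e+02]
 [ 0.0000e+00  0.0000e+00  0.0000e+00  1.0000e+00]]
```

View pics/w1.png

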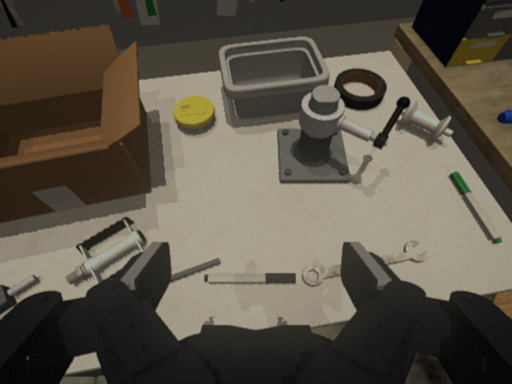

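The picture shows the stand at (315,140), boss to lower right with hub at (378,140), ball at (403,102), no shelf yet. I'll move forward and tilt up more.

```bash
python3 - <<'E'
from h import *
s=sense(); r=R.from_euler("xyz",s["tcp_rot"])
plan((430,-130,270),axes((-.1,0,1),(.93,-.3,0.1)),7)
E
```

```text
[[85,[10.2,4.8,9.3],[-1.1,7.05,0.53]],[85,[9.0,4.6,10.6],[-1.1,7.04,0.53]],[85,[7.7,4.3,11.7],[-1.1,7.05,0.53]],[85,[6.2,3.9,12.7],[-1.1,7.04,0.53]],[85,[4.6,3.7,13.4],[-1.09,7.05,0.52]],[85,[3.0,3.3,14.0],[-1.1,7.04,0.53]],[85,[1.3,3.1,14.2],[-1.09,7.05,0.52]]]
```

servo_tool --rows '[[85,[10.2,4.8,9.3],[-1.1,7,0.5]],[85,[9,4.6,10.6],[-1.1,7,0.5]],[85,[7.7,4.3,11.7],[-1.1,7,0.5]],[85,[6.2,3.9,12.7],[-1.1,7,0.5]],[85,[4.6,3.7,13.4],[-1.1,7,0.5]],[85,[3,3.3,14],[-1.1,7,0.5]],[85,[1.3,3,14.2],[-1.1,7,0.5]],[85,[0,0,0],[0,0,0]]]'

```text
clock: 5.3
eef_pos: [439.8, -84.1, 323.8]
tcp_rot: [-2.97, -1.18, -0.299]
contact_force: [0.5, 0.7, -0.6]
opening: 0.998
```

```bash
python3 - <<'E'
from h import *
s=sense(); print(s["clock"],s["eef_pos"],R.from_euler("xyz",s["tcp_rot"]).as_matrix().round(2),s["qpos"].round(2))
a=look("wrist","w2",["collar_middle","lever_ball","lever_hub"])
b=look("top","t2")
print(np.linalg.inv(cal("wrist")[1]).round(2))
cv2.imwrite("pics/c2.png",np.hstack([cv2.resize(a,(400,300)),cv2.resize(b,(400,300))]))
E
```

```text
5.3 [439.78094355 -84.07191791 323.82655746] [[ 0.36 -0.14  0.92]
 [-0.11 -0.99 -0.11]
 [ 0.92 -0.06 -0.38]] [-0.38 -0.35  2.66  2.5   0.42 -1.  ]
wrist collar_middle 0.79 [ 571.2 -209.7  115.8] [342. 266.]
wrist collar_middle 0.4 [ 553.1 -320.2  124.6] [428. 260.]
wrist lever_ball 0.6 [ 548.4 -317.5  119.4] [427. 266.]
wrist lever_hub 0.84 [ 552.2 -315.8  123.5] [425. 262.]
[[-1.4000e-01 -5.9000e-01  7.9000e-01  3.3109e+02]
 [-9.9000e-01  1.3000e-01 -7.0000e-02 -7.5460e+01]
 [-6.0000e-02 -7.9000e-01 -6.1000e-01  4.3946e+02]
 [ 0.0000e+00  0.0000e+00  0.0000e+00  1.0000e+00]]
```

View pics/c2.png

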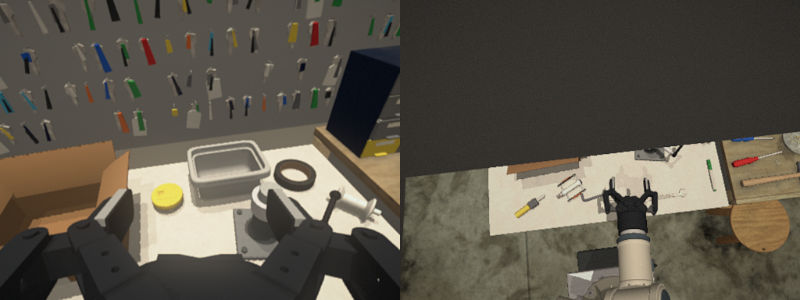

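No shelf is visible up to about eye level of the camera, so it's well above the work; the arm's own height matters. I'll fit the arm's link lengths from the poses so far and check elbow and wrist heights in the working pose.

```bash
python3 - <<'E'
from h import *
from scipy.optimize import least_squares
s=sense()
D=[([1.17758,.35364,1.63414],[237.9,577.43,230.56],[0,0,-1]),([-.44,-.6,2.61],[338.85,-80.77,262.72],[.72,-.11,-.69]),(s["qpos"][:3],s["eef_pos"],R.from_euler("xyz",s["tcp_rot"]).as_matrix()[:,2])]
A=[];b=[]
for q,p,z in D:
    p=np.array(p);u=np.array([np.cos(q[0]),np.sin(q[0]),0]);z=np.array(z)
    a2=q[1];a3=q[1]+q[2]
    A.append([1,0,np.sin(a2),np.sin(a3),np.cos(a3),u@z]);b.append(p@u)
    A.append([0,1,np.cos(a2),np.cos(a3),-np.sin(a3),z[2]]);b.append(p[2])
    print("lat",np.cross(u,p)[2],np.cross(u,z)[2])
A=np.array(A);b=np.array(b);
A4=A[:,[1,2,3,5]];x,res,_,sv=np.linalg.lstsq(A4,b,rcond=None);print("h0 L1 L2 Lt",x.round(0),(A4@x-b).round(1))
h0,L1,L2,Lt=x
for tp in [(568,-245,81),(530,-250,81),(500,-250,81),(475,-300,75)]:
    rr=np.hypot(*tp[:2]);zz=tp[2]+Lt
    f=least_squares(lambda v:[L1*np.sin(v[0])+L2*np.sin(v[0]+v[1])-rr,h0+L1*np.cos(v[0])+L2*np.cos(v[0]+v[1])-zz],[.4,1.6]).x
    e=(L1*np.sin(f[0]),h0+L1*np.cos(f[0])); print(tp,f.round(2),"elbow r,z",np.round(e),"wrist",round(rr),round(zz))
E
```

```text
lat 1.5049813081486718 0.0
lat 71.25279589933756 0.20715373189332376
lat 84.96649187870965 0.2435555642798648
h0 L1 L2 Lt [224. 566. 467. 331.] [-2.   4.3 -7.   1.5  9.  -5.8]
(568, -245, 81) [0.5 1.8] elbow r,z [269. 722.] wrist 619 412
(530, -250, 81) [0.45 1.88] elbow r,z [247. 733.] wrist 586 412
(500, -250, 81) [0.42 1.94] elbow r,z [229. 742.] wrist 559 412
(475, -300, 75) [0.43 1.94] elbow r,z [235. 739.] wrist 562 406
```

```bash
python3 - <<'E'
from h import *
plan((530,-115,430),axes((-.12,0,1),(.98,-.12,0.12)),8)
E
```

```text
[[85,[16.8,1.4,6.0],[0.1,3.61,-0.36]],[85,[16.3,1.5,7.0],[0.1,3.61,-0.36]],[85,[15.9,1.6,8.1],[0.1,3.61,-0.36]],[85,[15.3,1.7,9.0],[0.1,3.6,-0.37]],[85,[14.7,1.9,10.0],[0.1,3.61,-0.36]],[85,[14.0,2.0,10.9],[0.1,3.6,-0.37]],[85,[13.3,2.1,11.7],[0.1,3.61,-0.36]],[85,[12.5,2.1,12.6],[0.1,3.6,-0.37]]]
```

servo_tool --rows '[[85,[16.8,1.4,6],[0.1,3.6,-0.4]],[85,[16.3,1.5,7],[0.1,3.6,-0.4]],[85,[15.9,1.6,8],[0.1,3.6,-0.4]],[85,[15.3,1.7,9],[0.1,3.6,-0.4]],[85,[14.7,1.9,10],[0.1,3.6,-0.4]],[85,[14,2,11],[0.1,3.6,-0.4]],[85,[13.3,2,11.7],[0.1,3.6,-0.4]],[85,[12,2,12],[0.1,3.6,-0.4]]]'

```text
clock: 6.55
eef_pos: [532.0, -114.8, 432.3]
tcp_rot: [-0.088, -1.449, 3.112]
contact_force: [-0.4, 0.2, -0.2]
opening: 0.995
```

```bash
python3 - <<'E'
from h import *
s=sense(); print(s["clock"],s["eef_pos"],R.from_euler("xyz",s["tcp_rot"]).as_matrix().round(2),s["qpos"].round(2))
a=look("wrist","w3")
print(np.linalg.inv(cal("wrist")[1]).round(2))
cv2.imwrite("pics/c3.png",cv2.resize(a,(400,300)))
E
```

```text
6.55 [ 532.02928343 -114.8406841   432.31336   ] [[-0.12 -0.12  0.99]
 [ 0.   -0.99 -0.12]
 [ 0.99 -0.01  0.12]] [-0.37  0.08  2.61  2.87  1.25 -1.44]
[[-1.2000e-01 -1.4000e-01  9.8000e-01  3.8382e+02]
 [-9.9000e-01  3.0000e-02 -1.2000e-01 -9.7520e+01]
 [-1.0000e-02 -9.9000e-01 -1.4000e-01  4.8156e+02]
 [ 0.0000e+00  0.0000e+00  0.0000e+00  1.0000e+00]]
```

View pics/c3.png

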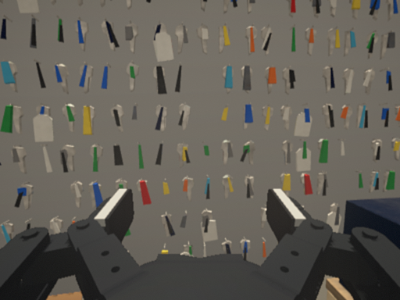

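Only the pegboard wall is visible; no shelf low enough to matter (clear to about z = 700). Now to a tool-down pose above the boss.

```bash
python3 - <<'E'
from h import *
st=plan((440,-150,340),axes((.8,.3,.5),(.5,-.1,-.8)),8)
E
```

```text
[[85,[-10.1,5.8,-12.4],[1.34,-8.04,-2.83]],[85,[-12.0,4.9,-11.0],[1.34,-8.04,-2.83]],[85,[-13.7,4.1,-9.3],[1.34,-8.04,-2.83]],[85,[-15.0,3.2,-7.3],[1.34,-8.04,-2.83]],[85,[-16.1,2.2,-5.2],[1.34,-8.04,-2.83]],[85,[-16.7,1.4,-3.0],[1.34,-8.04,-2.84]],[85,[-17.0,0.4,-0.6],[1.34,-8.04,-2.83]],[85,[-17.0,-0.3,1.7],[1.34,-8.05,-2.84]]]
```

servo_tool --rows '[[85,[-10,5.8,-12.4],[1.3,-8,-2.8]],[85,[-12,5,-11],[1.3,-8,-2.8]],[85,[-13.7,4,-9.3],[1.3,-8,-2.8]],[85,[-15,3,-7.3],[1.3,-8,-2.8]],[85,[-16,2,-5],[1.3,-8,-2.8]],[85,[-16.7,1.4,-3],[1.3,-8,-2.8]],[85,[-17,0.4,-0.6],[1.3,-8,-2.8]],[85,[-17,-0.3,1.7],[1.3,-8,-2.8]]]'

```text
clock: 7.6
eef_pos: [474.8, -114.3, 352.7]
tcp_rot: [2.872, -0.826, 0.347]
contact_force: [0.5, 0.4, -0.2]
opening: 0.995
```

```bash
python3 - <<'E'
from h import *
s=sense(); print(s["eef_pos"],R.from_euler("xyz",s["tcp_rot"]).as_matrix().round(2),s["qpos"].round(2))
plan((530,-215,250),axes((.42,.91,0),(0,0,-1)),11)
E
```

```text
[ 474.83636584 -114.28479439  352.74077944] [[ 0.64  0.14  0.76]
 [ 0.23 -0.97 -0.01]
 [ 0.74  0.18 -0.65]] [-0.48 -0.33  2.32  0.82  0.49  0.26]
[[85,[-5.8,7.9,10.0],[2.96,-3.55,-4.44]],[85,[-5.8,8.0,9.9],[2.96,-3.55,-4.44]],[85,[-5.8,8.1,9.9],[2.96,-3.55,-4.44]],[85,[-5.8,8.1,9.8],[2.96,-3.55,-4.43]],[85,[-5.8,8.2,9.7],[2.96,-3.55,-4.44]],[85,[-5.9,8.2,9.7],[2.96,-3.55,-4.43]],[85,[-5.9,8.3,9.6],[2.96,-3.55,-4.44]],[85,[-6.0,8.3,9.6],[2.96,-3.55,-4.44]]]
[[85,[-6.0,8.4,9.5],[2.97,-3.54,-4.43]],[85,[-6.1,8.4,9.4],[2.96,-3.55,-4.44]],[85,[-6.1,8.4,9.4],[2.97,-3.54,-4.43]]]
```

Through the wrist singularity; on to the viewpoint.

servo_tool --rows '[[85,[-8,11,13.7],[4.1,-4.9,-6.1]],[85,[-8,11,13.6],[4.1,-4.9,-6.1]],[85,[-8,11.2,13.5],[4.1,-4.9,-6.1]],[85,[-8,11.3,13.4],[4.1,-4.9,-6.1]],[85,[-8.1,11.4,13.3],[4.1,-4.9,-6.1]],[85,[-8.2,11.4,13.2],[4.1,-4.9,-6.1]],[85,[-8.3,11.5,13],[4.1,-4.9,-6.1]],[85,[-8.3,11.5,13],[4.1,-4.9,-6.1]]]'

```text
clock: 8.6
eef_pos: [531.8, -215.2, 249.7]
tcp_rot: [-3.139, 0.003, 1.143]
contact_force: [-0.4, 0.7, -0.3]
opening: 0.998
```

```bash
python3 - <<'E'
from h import *
s=sense(); print(s["eef_pos"],R.from_euler("xyz",s["tcp_rot"]).as_matrix().round(2),s["qpos"].round(2),s["contact_force"])
a=look("wrist","w4",["post","collar_middle","collar_boss","clamp_lever","lever_ball","lever_hub"])
print(np.linalg.inv(cal("wrist")[1]).round(2))
cv2.imwrite("pics/c4.png",cv2.resize(a,(800,600)))
E
```

```text
[ 531.75257523 -215.18889993  249.73854473] [[ 0.41  0.91 -0.  ]
 [ 0.91 -0.41 -0.  ]
 [-0.   -0.   -1.  ]] [-0.39  0.26  1.72 -0.    1.16  0.04] [-0.43971376  0.65138861 -0.28523974]
wrist post 0.62 [ 586.9 -204.     9.2] [291. 146.]
wrist collar_middle 0.76 [ 572.  -246.5  115.6] [307. 203.]
wrist collar_boss 0.89 [ 573.4 -248.8  113.8] [309. 203.]
wrist clamp_lever 0.95 [ 545.1 -305.3  118.3] [305. 262.]
wrist lever_ball 0.73 [ 541.8 -303.6  113.9] [301. 260.]
wrist lever_hub 0.7 [ 544.8 -305.6  114.6] [305. 260.]
[[ 9.1000e-01 -4.0000e-01 -1.1000e-01  5.5833e+02]
 [-4.2000e-01 -8.8000e-01 -2.4000e-01 -1.5189e+02]
 [-0.0000e+00  2.6000e-01 -9.6000e-01  3.9215e+02]
 [ 0.0000e+00  0.0000e+00  0.0000e+00  1.0000e+00]]
```

View pics/c4.png

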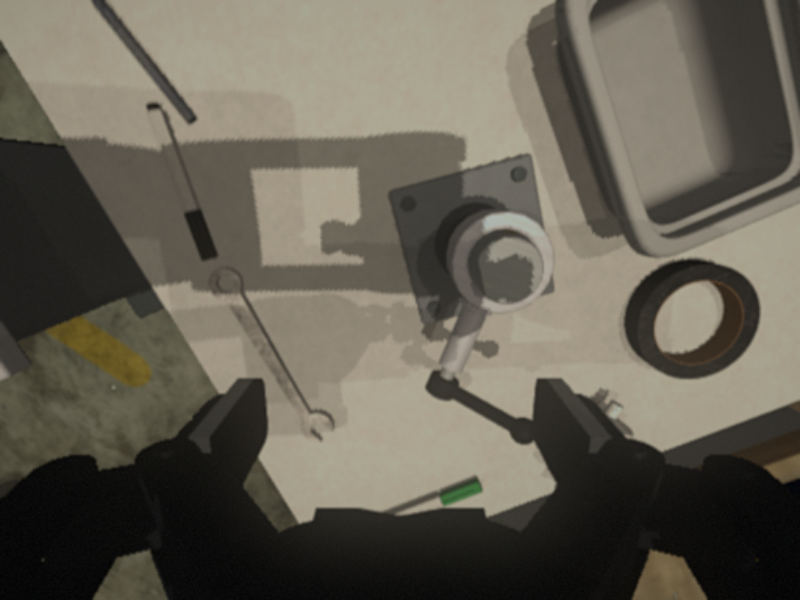

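Clear view: collar top at (500,262), spindle top at (512,270), boss runs to hub at (443,384), ball at (523,430). I enlarge the spindle and work out positions.

```bash
python3 - <<'E'
from h import *
a=cv2.imread("pics/w4.png")
c=a[120:230,255:375]; c=cv2.resize(c,None,fx=5,fy=5,interpolation=cv2.INTER_CUBIC); c=cv2.convertScaleAbs(c,alpha=1.3,beta=10)
cv2.imwrite("pics/c4b.png",c)
s=1/1.5625
ctr=ray("wrist",np.array([500,262])*s,118); hub=ray("wrist",np.array([443,384])*s,108); ball=ray("wrist",np.array([523,430])*s,134)
print(ctr,hub,ball); d=hub-ctr; print(np.hypot(*d[:2]),np.degrees(np.arctan2(d[1],d[0])),np.hypot(*(ball-hub)[:2]))
# base plate corners
for uv in [(389,190),(530,154),(553,290)]: print(ray("wrist",np.array(uv)*s,12).round(0))
E
```

```text
[ 595.43852098 -218.56011217  118.        ] [ 530.33528035 -283.58934084  108.        ] [ 567.00097341 -322.59237164  134.        ]
92.01756637686633 -135.03258658666272 53.531387606529115
[ 549. -151.   12.]
[ 664. -173.   12.]
[ 643. -286.   12.]
```

View pics/c4b.png

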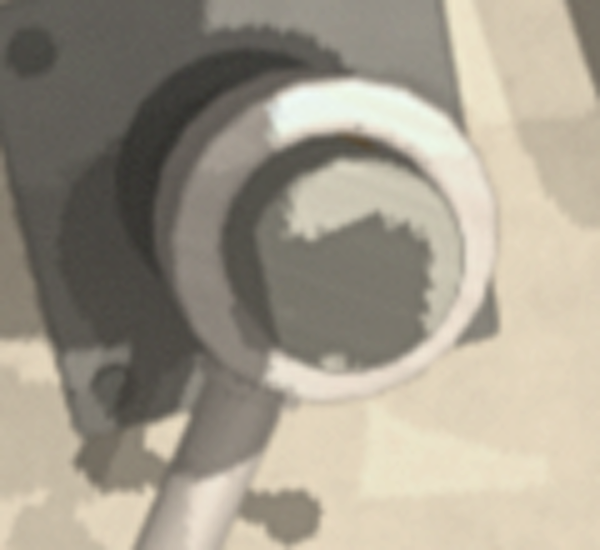

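```bash
python3 - <<'E'
from h import *
f=lambda u,v,z: ray("wrist",(255+u/5,120+v/5),z)
p,q=f(258,228,138),f(278,335,138); d=(q-p)[:2]; print(p,q,np.hypot(*d),"normal",np.degrees(np.arctan2(-d[0],d[1])),np.degrees(np.arctan2(d[0],-d[1])))
print("spindle c",f(357,265,138))
s=1/1.5625
a=ray("wrist",np.array([472,318])*s,109);b=ray("wrist",np.array([452,368])*s,109); print("boss line",a,b,np.degrees(np.arctan2(*(b-a)[1::-1])))
E
```

```text
[ 582.57236215 -206.97136522  138.        ] [ 578.5292703  -226.64124114  138.        ] 20.081100829023207 normal 168.38477823441139 -11.615221765588617
spindle c [ 596.19110019 -220.57857912  138.        ]
boss line [ 566.39069401 -247.71931128  109.        ] [ 540.64076969 -274.82904828  109.        ] -133.5263933585054
```

Flat's normal at about 168.4° (base plate edges agree, 169°), boss at about 225.5°: 57° = 1.0 rad clockwise to go, inside the stated range. Axis at (596,-219); boss point at (556,-260).

```bash
cat >> h.py <<'E'
C=np.array([596,-219.]); 
def yawrot(deg): a=np.radians(deg); return axes((np.cos(a),np.sin(a),0),(0,0,-1))
E
python3 - <<'E'
from h import *
st=plan((556,-260,165),yawrot(45.5),4)
st=plan((556,-260,82),yawrot(45.5),3,start=st)
E
```

```text
[[85,[-8.1,10.7,21.2],[-0.04,-0.04,4.96]],[85,[-7.1,11.3,21.2],[-0.04,-0.05,4.96]],[85,[-6.0,11.9,21.2],[-0.04,-0.04,4.95]],[85,[-5.0,12.3,21.1],[-0.04,-0.05,4.96]]]
[[85,[-0.0,-0.0,27.7],[-0.0,0.0,-0.0]],[85,[-0.0,-0.0,27.7],[-0.0,0.0,-0.0]],[85,[-0.0,-0.0,27.6],[-0.0,0.0,-0.0]]]
```

servo_tool --rows '[[85,[-8,10.7,21.2],[0,0,5]],[85,[-7,11.3,21.2],[0,0,5]],[85,[-6,12,21.2],[0,0,5]],[85,[-5,12.3,21],[0,0,4.9]],[85,[0,0,0],[0,0,0]]]'

```text
clock: 9.57
eef_pos: [555.5, -259.8, 163.5]
tcp_rot: [-3.135, -0.001, 0.793]
contact_force: [-0.5, 0.3, 0.1]
opening: 0.996
```

servo_tool --rows '[[85,[0,0,21],[0,0,0]],[85,[0,0,21],[0,0,0]],[85,[0,0,21],[0,0,0]],[85,[0,0,20],[0,0,0]],[85,[0,0,0],[0,0,0]]]'

```text
clock: 10.2
eef_pos: [555.5, -258.6, 80.5]
tcp_rot: [-3.135, -0.001, 0.796]
contact_force: [-0.6, 0.1, 0.8]
opening: 0.996
```

```bash
python3 - <<'E'
from h import *
s=sense(); print(s["clock"],s["eef_pos"],np.degrees(s["tcp_rot"]),s["qpos"].round(2),s["contact_force"])
a=look("wrist","w5",["collar_boss","lever_ball"])
cv2.imwrite("pics/c5.png",cv2.resize(a,(600,450)))
E
```

```text
10.2 [ 555.52783728 -258.57454057   80.47946412] [-1.79600443e+02 -5.12333001e-02  4.55832408e+01] [-0.44  0.51  1.77  0.    0.87  0.33] [-0.56461364  0.13221444  0.75857248]
wrist collar_boss 0.67 [ 591.6 -227.9  121.7] [266. 177.]
wrist lever_ball 0.58 [ 532.5 -284.6  102.5] [258. 330.]
```

View pics/c5.png

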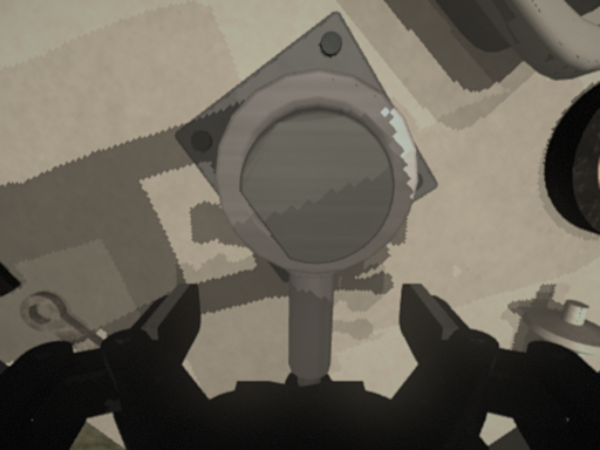

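Good view: boss straight down the image at x≈311 (gripper centre 300), flat's edge (241,188)–(287,255). I refine axis, boss and flat from it.

```bash
python3 - <<'E'
from h import *
s=512/600
f=lambda u,v,z: ray("wrist",(u*s,v*s),z)
p,q=f(241,188,138),f(287,255,138); d=(q-p)[:2]; print("flat",np.hypot(*d),np.degrees(np.arctan2(-d[0],d[1])))
print("spindle c",f(317,187,138),"collar c",f(317,172,118))
a,b=f(311.5,285,109),f(310,365,109);print("boss",a,b,np.degrees(np.arctan2(*(b-a)[1::-1])))
e=sense(); r=R.from_euler("xyz",e["tcp_rot"]); print(r.inv().apply(a-e["eef_pos"]),r.inv().apply(b-e["eef_pos"]),r.inv().apply(f(317,172,118)-e["eef_pos"]))
E
```

```text
flat 21.603120022331147 168.16031329060533
spindle c [ 598.4616634  -222.46454278  138.        ] collar c [ 600.47410105 -221.7174361   118.        ]
boss [ 570.0574021  -251.22700031  109.        ] [ 545.63857541 -275.7189578   109.        ] -134.91433212359786
[ 14.96951685   3.51468536 -26.84670502] [-19.61441089   3.22685861 -26.9113298 ] [ 57.3524847    4.53708316 -35.77019615]
```

servo_tool --rows '[[85,[0,3.6,0],[0,0,0]],[0,[0,0,0],[0,0,0]],[0,[0,0,0],[0,0,0]],[0,[0,0,0],[0,0,0]],[0,[0,0,0],[0,0,0]],[0,[0,0,0],[0,0,0]],[0,[0,0,0],[0,0,0]],[0,[0,0,0],[0,0,0]]]' --force 30

```text
clock: 11.35
eef_pos: [559.0, -261.6, 81.1]
tcp_rot: [-3.136, -0.001, 0.795]
contact_force: [-1.1, 0.9, 2.9]
opening: 0.196
```

```bash
cat >> h.py <<'E'
C=np.array([598.5,-221.5])
def arc(C,deg,n,op=0):
    """rows turning the tool about vertical axis C by deg (world, + anticlockwise)"""
    s=sense(); p=s["eef_pos"]; r=R.from_euler("xyz",s["tcp_rot"]); c=np.r_[C,p[2]]; p0,r0=p,r; out=[]
    for i in range(1,n+1):
        g=R.from_rotvec([0,0,np.radians(deg*i/n)]); t=c+g.apply(p0-c); d=r.inv().apply(t-p).round(1)
        v=np.degrees((r.inv()*(g*r0)).as_rotvec()).round(1); out.append([op,d.tolist(),v.tolist()]); p=p+r.apply(d); r=r*R.from_rotvec(np.radians(v))
    for i in range(0,n,8): print(str(out[i:i+8]).replace(" ",""))
    print("end",p)
E
python3 - <<'E'
from h import *
s=sense(); print(s["eef_pos"],np.degrees(s["tcp_rot"]),s["contact_force"],s["opening"]*85.4, np.hypot(*(s["eef_pos"][:2]-C)),np.degrees(np.arctan2(*(s["eef_pos"][:2]-C)[::-1])))
arc(C,-57,16)
E
```

```text
[ 558.97064463 -261.56025606   81.14430734] [-1.79690319e+02 -7.80693063e-02  4.55455944e+01] [-1.11616561  0.93618374  2.89952015] 16.775388056079898 56.27960600586673 -134.61781547738556
[[0,[0.1,-3.5,0.0],[-0.0,0.0,3.6]],[0,[0.1,-3.5,0.0],[-0.0,0.0,3.5]],[0,[0.2,-3.5,0.1],[-0.0,0.1,3.6]],[0,[0.1,-3.5,-0.0],[-0.0,-0.0,3.5]],[0,[0.1,-3.5,-0.0],[-0.0,-0.0,3.6]],[0,[0.1,-3.5,0.0],[-0.0,0.0,3.6]],[0,[0.1,-3.5,0.0],[-0.0,0.0,3.5]],[0,[0.2,-3.5,0.1],[-0.0,0.1,3.6]]]
[[0,[0.1,-3.5,-0.0],[-0.0,-0.0,3.6]],[0,[0.1,-3.5,0.0],[-0.0,0.0,3.5]],[0,[0.1,-3.5,0.0],[-0.1,0.0,3.6]],[0,[0.1,-3.5,0.0],[0.0,0.0,3.5]],[0,[0.2,-3.5,0.1],[0.0,0.1,3.6]],[0,[0.1,-3.5,-0.0],[0.0,-0.0,3.6]],[0,[0.1,-3.4,-0.0],[0.0,-0.0,3.5]],[0,[0.1,-3.5,0.0],[0.0,0.0,3.6]]]
end [ 543.34325503 -210.20881589   81.152459  ]
```

Gripped (about 17–18 mm opening). Turn the first half.

servo_tool --rows '[[0,[0.1,-3.5,0],[0,0,3.6]],[0,[0.1,-3.5,0],[0,0,3.6]],[0,[0.1,-3.5,0],[0,0,3.6]],[0,[0.1,-3.5,0],[0,0,3.6]],[0,[0.1,-3.5,0],[0,0,3.6]],[0,[0.1,-3.5,0],[0,0,3.6]],[0,[0.1,-3.5,0],[0,0,3.6]],[0,[0,0,0],[0,0,0]]]'

```text
clock: 12.35
eef_pos: [546.4, -241.8, 81.2]
tcp_rot: [-3.138, 0.0, 0.356]
contact_force: [2.9, -3.2, -3.3]
opening: 0.199
```

```bash
python3 - <<'E'
from h import *
s=sense(); print(s["eef_pos"],np.degrees(s["tcp_rot"]),s["contact_force"],s["opening"]*85.4, np.hypot(*(s["eef_pos"][:2]-C)),np.degrees(np.arctan2(*(s["eef_pos"][:2]-C)[::-1])),s["qpos"].round(2))
arc(C,-32,8)
E
```

```text
[ 546.4343836  -241.76041345   81.22590475] [-1.79781094e+02  3.09351218e-04  2.03977709e+01] [ 2.93365425 -3.18009654 -3.28706254] 16.96646715531823 55.86871006311359 -158.7373807894272 [-0.42  0.49  1.81  0.    0.85  0.79]
[[0,[0.1,-3.9,0.0],[0.0,0.0,4.0]],[0,[0.1,-3.9,0.0],[0.0,0.0,4.0]],[0,[0.0,-3.9,0.0],[0.0,0.0,4.0]],[0,[0.1,-3.9,0.1],[0.0,0.1,4.0]],[0,[0.1,-3.9,-0.0],[0.0,-0.0,4.0]],[0,[0.1,-3.9,-0.0],[0.0,-0.0,4.0]],[0,[0.0,-3.9,0.0],[0.0,0.0,4.0]],[0,[0.1,-3.9,0.0],[0.0,0.0,4.0]]]
end [ 543.58943099 -211.07695612   81.24382328]
```

servo_tool --rows '[[0,[0.1,-3.9,0],[0,0,4]],[0,[0.1,-3.9,0],[0,0,4]],[0,[0.1,-3.9,0],[0,0,4]],[0,[0.1,-3.9,0],[0,0,4]],[0,[0.1,-3.9,0],[0,0,4]],[0,[0.1,-3.9,0],[0,0,4]],[0,[0.1,-3.9,0],[0,0,4]],[0,[0.1,-3.9,0],[0,0,4]]]'

```text
clock: 13.35
eef_pos: [544.3, -211.8, 81.3]
tcp_rot: [-3.139, 0.001, -0.204]
contact_force: [3.8, -8.0, -7.4]
opening: 0.195
```

servo_tool --rows '[[0,[0,0,0],[0,0,0]],[0,[0,0,0],[0,0,0]]]'

```text
clock: 13.6
eef_pos: [544.4, -211.4, 81.3]
tcp_rot: [-3.138, 0.001, -0.202]
contact_force: [4.3, -4.5, -6.4]
opening: 0.201
```

```bash
python3 - <<'E'
from h import *
s=sense(); print(s["eef_pos"],np.degrees(s["tcp_rot"]),s["contact_force"],s["opening"]*85.4, np.hypot(*(s["eef_pos"][:2]-C)),np.degrees(np.arctan2(*(s["eef_pos"][:2]-C)[::-1])),s["qpos"].round(2))
a=look("wrist","w6")
cv2.imwrite("pics/c6.png",cv2.resize(a,(600,450)))
E
```

```text
[ 544.36980157 -211.39102108   81.26677133] [-1.79813977e+02  6.05088559e-02 -1.15590938e+01] [ 4.3295124  -4.51398935 -6.42293983] 17.194568636079484 55.066049763514094 169.42169465923232 [-0.37  0.47  1.84  0.    0.83  1.4 ]
```

View pics/c6.png

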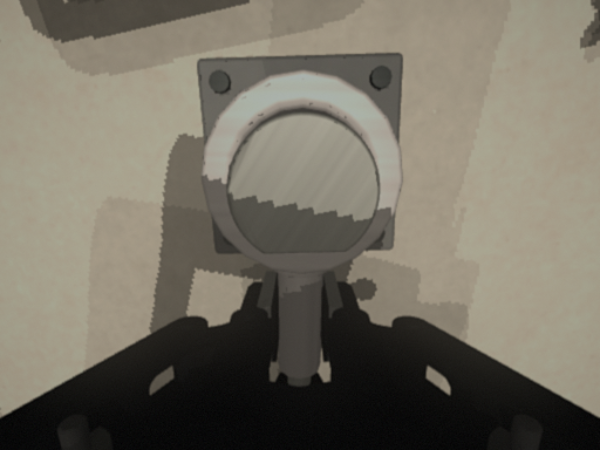

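Flat edge (262–348, 252) is horizontal and the boss vertical in the picture: aligned within about 2°. Release and rise.

servo_tool --rows '[[50,[0,0,0],[0,0,0]],[50,[0,0,0],[0,0,0]],[50,[0,0,0],[0,0,0]],[50,[0,0,-20],[0,0,0]],[50,[0,0,-40],[0,0,0]],[50,[20,0,-50],[0,0,0]],[50,[30,0,-40],[0,0,0]],[50,[0,0,0],[0,0,0]]]'

```text
clock: 14.65
eef_pos: [595.9, -222.3, 235.0]
tcp_rot: [-3.139, -0.004, -0.203]
contact_force: [0.0, -0.1, -1.0]
opening: 0.582
```

```bash
python3 - <<'E'
from h import *
s=sense(); print(s["clock"],s["eef_pos"],np.degrees(s["tcp_rot"]),s["contact_force"],s["opening"]*85.4)
a=look("wrist","w7",["lever_ball","lever_hub","clamp_lever","collar_boss"])
for P in [(598.5,-221.5,138),(504.4,-202.2,108),(493.6,-255.2,130)]: u=proj("wrist",P); print(u*600/512); cv2.circle(a,tuple(int(x) for x in u),2,(0,0,255),1)
cv2.imwrite("pics/c7.png",cv2.resize(a,(600,450)))
E
```

```text
14.65 [ 595.89297508 -222.28485691  235.03492592] [-179.82952177   -0.21360146  -11.61858731] [ 0.02805407 -0.12562649 -1.01290015] 49.72255954294527
wrist lever_ball 0.57 [ 493.9 -220.   106.6] [275. 279.]
wrist lever_hub 0.57 [ 497.1 -220.4  106. ] [275. 276.]
wrist clamp_lever 0.96 [ 495.8 -218.2  108.8] [273. 279.]
wrist collar_boss 0.92 [ 567.7 -218.7  109. ] [259. 214.]
[299.6765182  223.43615111]
[299.94087974 320.76191454]
[366.2044592  334.98165914]
```

View pics/c7.png

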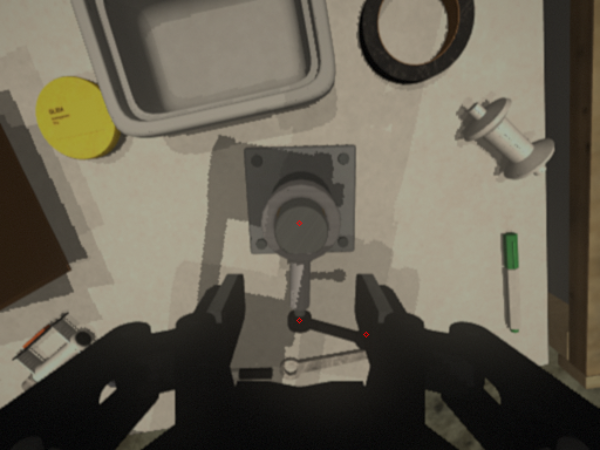

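The predicted hub (300,321) and ball (366,335) lie right on the lever in the picture. Now close the fingers and go above the ball.

```bash
python3 - <<'E'
from h import *
st=plan((494,-256,190),yawrot(-11.6),5,op=0)
st=plan((494,-256,150),yawrot(-11.6),3,start=st,op=0)
E
```

```text
[[0,[-17.5,10.8,8.0],[-0.05,0.08,-0.01]],[0,[-17.6,10.8,8.0],[-0.05,0.08,-0.01]],[0,[-17.6,10.8,7.9],[-0.05,0.07,-0.01]],[0,[-17.6,10.8,7.9],[-0.05,0.08,-0.01]],[0,[-17.5,10.9,8.0],[-0.06,0.07,-0.01]]]
[[0,[-0.0,-0.0,13.3],[0.0,0.0,0.0]],[0,[-0.0,-0.0,13.3],[0.0,0.0,0.0]],[0,[-0.0,-0.0,13.4],[0.0,0.0,0.0]]]
```

servo_tool --rows '[[0,[-17.5,10.8,8],[0,0,0]],[0,[-17.6,10.8,8],[0,0,0]],[0,[-17.6,10.8,8],[0,0,0]],[0,[-17.6,10.8,8],[0,0,0]],[0,[-17.5,10.9,8],[0,0,0]],[0,[0,0,13],[0,0,0]],[0,[0,0,13],[0,0,0]],[0,[0,0,10],[0,0,0]]]'

```text
clock: 15.9
eef_pos: [495.6, -256.0, 154.1]
tcp_rot: [-3.137, 0.004, -0.203]
contact_force: [0.6, -0.2, -0.2]
opening: 0.004
```

servo_tool --rows '[[0,[0,0,0],[0,0,0]],[0,[0,0,0],[0,0,0]]]'

```text
clock: 16.15
eef_pos: [495.8, -256.2, 155.4]
tcp_rot: [-3.138, 0.003, -0.203]
contact_force: [-0.3, -0.2, 0.1]
opening: -0.001
```

```bash
python3 - <<'E'
from h import *
s=sense(); print(s["clock"],s["eef_pos"],np.degrees(s["tcp_rot"]),s["contact_force"],s["opening"]*85.4)
a=look("wrist","w8");b=look("scene","s8")
for P in [(504.4,-202.2,108),(493.6,-255.2,130)]: u=proj("wrist",P); cv2.circle(a,tuple(int(x) for x in u),2,(0,0,255),1)
b=cv2.resize(b[80:260,270:410],(350,450))
cv2.imwrite("pics/c8.png",np.hstack([cv2.resize(a,(450,338)),cv2.resize(b,(350,450))[:338]]))
E
```

```text
16.15 [ 495.81134134 -256.21010533  155.40191452] [-179.77279208    0.1940739   -11.6312092 ] [-0.29523111 -0.18635645  0.05454697] -0.10546864475877896
```

View pics/c8.png

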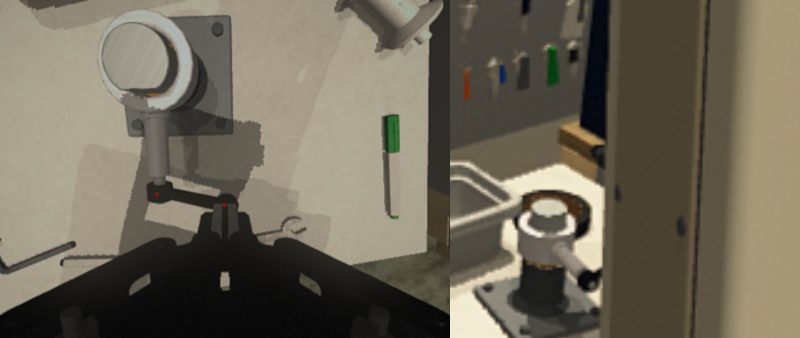

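Fingertips are over the ball (228,200). Descend; follow the arc slowly.

servo_tool --rows '[[0,[0,0,6],[0,0,0]],[0,[0,0,6],[0,0,0]],[0,[0,0.2,2],[0,0,0]],[0,[0,0.5,2],[0,0,0]],[0,[0.2,0.8,2],[0,0,0]],[0,[0.2,0.8,2],[0,0,0]],[0,[0.2,0.8,2],[0,0,0]],[0,[0.2,0.7,2],[0,0,0]]]'

```text
clock: 17.25
eef_pos: [495.5, -260.8, 131.7]
tcp_rot: [-3.139, 0.003, -0.203]
contact_force: [-2.1, -2.5, 6.6]
opening: -0.002
```

servo_tool --rows '[[0,[0.2,0.7,2],[0,0,0]],[0,[0.2,0.6,2],[0,0,0]],[0,[0.2,0.6,2],[0,0,0]],[0,[0.2,0.5,2],[0,0,0]]]'

```text
clock: 17.75
eef_pos: [496.0, -263.7, 123.9]
tcp_rot: [-3.139, 0.002, -0.203]
contact_force: [-1.3, -3.0, 6.2]
opening: 0.0
```

servo_tool --rows '[[0,[0.2,0.4,2],[0,0,0]],[0,[0.2,0.4,2],[0,0,0]],[0,[0.2,0.3,2],[0,0,0]]]'

```text
clock: 18.12
eef_pos: [496.6, -264.9, 117.9]
tcp_rot: [-3.139, 0.002, -0.203]
contact_force: [-1.8, -3.0, 6.0]
opening: 0.001
```

servo_tool --rows '[[0,[0.2,0.2,1.5],[0,0,0]],[0,[0.2,0.2,1.5],[0,0,0]],[0,[0.2,0.1,1.5],[0,0,0]],[0,[0.2,0.1,1.5],[0,0,0]]]'

```text
clock: 18.62
eef_pos: [497.3, -265.5, 111.8]
tcp_rot: [-3.139, 0.002, -0.203]
contact_force: [-1.3, -3.9, 5.1]
opening: -0.003
```

servo_tool --rows '[[0,[0.1,0,1],[0,0,0]],[0,[0.1,0,1],[0,0,0]],[0,[0.1,0,0.5],[0,0,0]]]'

```text
clock: 19.0
eef_pos: [497.2, -264.6, 108.8]
tcp_rot: [-3.138, 0.003, -0.203]
contact_force: [0.9, -3.7, 4.4]
opening: 0.001
```

servo_tool --rows '[[0,[0.1,0,0.6],[0,0,0]],[0,[0.1,0,0.6],[0,0,0]],[0,[0.1,0,0.6],[0,0,0]]]'

```text
clock: 19.38
eef_pos: [497.2, -264.4, 106.9]
tcp_rot: [-3.138, 0.004, -0.203]
contact_force: [0.5, -3.0, 4.4]
opening: -0.0
```

servo_tool --rows '[[0,[0.1,0,0.6],[0,0,0]],[0,[0.1,0,0.6],[0,0,0]],[0,[0.1,0,0.6],[0,0,0]]]'

```text
clock: 19.75
eef_pos: [497.4, -264.6, 105.1]
tcp_rot: [-3.138, 0.004, -0.203]
contact_force: [-0.3, -2.5, 4.2]
opening: 0.001
```

servo_tool --rows '[[0,[0.1,-0.1,0.7],[0,0,0]],[0,[0.1,-0.1,0.7],[0,0,0]],[0,[0.1,0,0.6],[0,0,0]]]'

```text
clock: 20.12
eef_pos: [497.7, -264.3, 103.0]
tcp_rot: [-3.138, 0.004, -0.203]
contact_force: [-0.4, -2.8, 4.7]
opening: -0.002
```

servo_tool --rows '[[0,[0.1,-0.1,0.7],[0,0,0]],[0,[0.1,-0.1,0.7],[0,0,0]],[0,[0.1,-0.1,0.6],[0,0,0]]]'

```text
clock: 20.5
eef_pos: [498.0, -264.1, 101.0]
tcp_rot: [-3.138, 0.004, -0.203]
contact_force: [0.4, -2.5, 4.3]
opening: -0.002
```

servo_tool --rows '[[0,[0.1,-0.1,0.7],[0,0,0]],[0,[0.1,-0.1,0.7],[0,0,0]],[0,[0.1,-0.1,0.6],[0,0,0]]]'

```text
clock: 20.88
eef_pos: [498.4, -263.9, 99.0]
tcp_rot: [-3.138, 0.004, -0.203]
contact_force: [-1.1, -2.3, 5.4]
opening: -0.003
```

servo_tool --rows '[[0,[0.1,-0.1,0.5],[0,0,0]],[0,[0.1,-0.1,0.5],[0,0,0]]]'

```text
clock: 21.12
eef_pos: [498.6, -263.7, 98.1]
tcp_rot: [-3.137, 0.004, -0.203]
contact_force: [-1.1, -1.9, 4.6]
opening: -0.001
```

servo_tool --rows '[[0,[0.1,-0.1,0.6],[0,0,0]],[0,[0.1,-0.1,0.6],[0,0,0]],[0,[0.1,-0.1,0.6],[0,0,0]]]'

```text
clock: 21.5
eef_pos: [499.0, -263.5, 96.3]
tcp_rot: [-3.138, 0.004, -0.203]
contact_force: [-2.1, -2.7, 4.3]
opening: 0.002
```

servo_tool --rows '[[0,[0,-0.2,0.6],[0,0,0]],[0,[0.1,-0.2,0.6],[0,0,0]],[0,[0,-0.2,0.6],[0,0,0]]]'

```text
clock: 21.88
eef_pos: [499.4, -263.0, 94.6]
tcp_rot: [-3.138, 0.003, -0.203]
contact_force: [-1.6, -3.5, 5.5]
opening: -0.0
```

servo_tool --rows '[[0,[0,-0.2,0.6],[0,0,0]],[0,[0.1,-0.2,0.6],[0,0,0]]]'

```text
clock: 22.12
eef_pos: [499.7, -262.7, 93.4]
tcp_rot: [-3.138, 0.003, -0.203]
contact_force: [-2.2, -1.6, 6.3]
opening: 0.001
```

servo_tool --rows '[[0,[0,-0.2,0.5],[0,0,0]],[0,[0,-0.1,0.3],[0,0,0]]]'

```text
clock: 22.38
eef_pos: [499.8, -262.4, 92.7]
tcp_rot: [-3.138, 0.003, -0.203]
contact_force: [-2.2, -3.2, 5.8]
opening: 0.002
```

servo_tool --rows '[[0,[0,-0.2,0.5],[0,0,0]],[0,[0,-0.1,0.5],[0,0,0]]]'

```text
clock: 22.62
eef_pos: [499.9, -262.2, 91.7]
tcp_rot: [-3.138, 0.003, -0.203]
contact_force: [-1.8, -3.7, 5.6]
opening: -0.002
```

servo_tool --rows '[[0,[0,-0.2,0.6],[0,0,0]],[0,[0.1,-0.2,0.6],[0,0,0]]]'

```text
clock: 22.88
eef_pos: [500.2, -261.9, 90.6]
tcp_rot: [-3.138, 0.003, -0.203]
contact_force: [-2.4, -2.7, 5.5]
opening: 0.0
```

servo_tool --rows '[[0,[0,-0.2,0.6],[0,0,0]],[0,[0.1,-0.2,0.6],[0,0,0]]]'

```text
clock: 23.12
eef_pos: [500.4, -261.6, 89.4]
tcp_rot: [-3.138, 0.003, -0.203]
contact_force: [-2.2, -3.5, 7.0]
opening: -0.0
```

servo_tool --rows '[[0,[0,-0.1,0.5],[0,0,0]],[0,[0,0,0],[0,0,0]]]'

```text
clock: 23.38
eef_pos: [500.4, -261.5, 88.9]
tcp_rot: [-3.138, 0.003, -0.203]
contact_force: [-2.5, -3.0, 5.7]
opening: -0.006
```

servo_tool --rows '[[0,[0,-0.2,0.6],[0,0,0]],[0,[0,-0.2,0.6],[0,0,0]]]'

```text
clock: 23.62
eef_pos: [500.5, -261.2, 87.8]
tcp_rot: [-3.138, 0.002, -0.203]
contact_force: [-2.0, -4.9, 6.8]
opening: -0.0
```

servo_tool --rows '[[0,[0,-0.2,0.5],[0,0,0]],[0,[0,-0.2,0.4],[0,0,0]]]'

```text
clock: 23.88
eef_pos: [500.7, -260.9, 86.9]
tcp_rot: [-3.138, 0.002, -0.203]
contact_force: [-2.7, -4.4, 6.6]
opening: 0.001
```

servo_tool --rows '[[0,[0,0,0.5],[0,0,0]],[0,[0,0,0.5],[0,0,0]]]'

```text
clock: 24.12
eef_pos: [500.7, -260.7, 86.0]
tcp_rot: [-3.138, 0.002, -0.203]
contact_force: [-1.3, -2.3, 7.5]
opening: 0.004
```

servo_tool --rows '[[0,[0,0,0.5],[0,0,0]],[0,[0,0,0.3],[0,0,0]]]'

```text
clock: 24.38
eef_pos: [500.8, -260.6, 85.2]
tcp_rot: [-3.138, 0.002, -0.203]
contact_force: [-1.5, -3.1, 7.2]
opening: -0.002
```

servo_tool --rows '[[0,[0,0,0.5],[0,0,0]],[0,[0,0,0.3],[0,0,0]]]'

```text
clock: 24.62
eef_pos: [500.8, -260.4, 84.4]
tcp_rot: [-3.138, 0.002, -0.204]
contact_force: [-1.0, -1.4, 8.6]
opening: -0.0
```

```bash
python3 - <<'E'
from h import *
for i in range(4):
    grab_frame("wrist"); s=sense(); print(s["clock"],s["eef_pos"].round(2),s["contact_force"].round(2),s["wrist_torque"].round(2))
E
```

```text
24.675 [ 500.87 -260.41   84.43] [-0.29 -1.24  7.57] [-0.2   0.16  0.02]
24.725 [ 500.87 -260.42   84.46] [-0.86 -1.65  7.92] [-0.16  0.16 -0.  ]
24.775 [ 500.84 -260.41   84.44] [-1.16 -1.02  7.67] [-0.23  0.18  0.02]
24.825 [ 500.83 -260.38   84.42] [-1.19 -0.99  8.35] [-0.19  0.15 -0.04]
```

servo_tool --rows '[[0,[0,0,0.5],[0,0,0]],[0,[0,0,0],[0,0,0]]]'

```text
clock: 25.08
eef_pos: [500.9, -260.3, 84.0]
tcp_rot: [-3.137, 0.002, -0.204]
contact_force: [-0.7, 0.3, 8.1]
opening: 0.001
```

```bash
cat > f.py <<'E'
from h import *
F=[]
for i in range(4):
    grab_frame("wrist"); s=sense(); F.append(s["contact_force"])
print(s["clock"],s["eef_pos"].round(2),np.mean(F,0).round(2))
E
python3 f.py
```

```text
25.275 [ 500.86 -260.3    83.95] [-0.85 -0.54  8.23]
```

servo_tool --rows '[[0,[0,0,0.5],[0,0,0]],[0,[0,0,0],[0,0,0]]]'

```text
clock: 25.52
eef_pos: [500.9, -260.2, 83.5]
tcp_rot: [-3.137, 0.002, -0.204]
contact_force: [-0.3, 0.1, 9.1]
opening: 0.0
```

```bash
python3 f.py
```

```text
25.725 [ 500.91 -260.25   83.48] [-0.31 -0.18  8.47]
```

servo_tool --rows '[[0,[0,0,0.5],[0,0,0]],[0,[0,0,0],[0,0,0]]]'

```text
clock: 25.98
eef_pos: [501.0, -260.1, 83.0]
tcp_rot: [-3.137, 0.002, -0.204]
contact_force: [-0.1, 0.2, 8.9]
opening: -0.003
```

```bash
python3 f.py
```

```text
26.175 [ 500.94 -260.15   83.01] [-0.21  0.49  9.41]
```

servo_tool --rows '[[0,[0,0,0.3],[0,0,0]],[0,[0,0,0],[0,0,0]]]'

```text
clock: 26.42
eef_pos: [501.0, -260.1, 82.8]
tcp_rot: [-3.137, 0.002, -0.204]
contact_force: [0.1, 1.3, 8.9]
opening: 0.003
```

```bash
python3 f.py
```

```text
26.625 [ 500.99 -260.08   82.74] [-0.96  0.48  8.97]
```

servo_tool --rows '[[0,[0,0,0.4],[0,0,0]],[0,[0,0,0],[0,0,0]]]'

```text
clock: 26.88
eef_pos: [501.0, -260.0, 82.4]
tcp_rot: [-3.137, 0.002, -0.204]
contact_force: [-0.4, 1.5, 10.2]
opening: 0.005
```

```bash
python3 f.py
```

```text
27.075 [ 500.98 -260.01   82.37] [-0.31  1.09  9.77]
```

servo_tool --rows '[[0,[0,-0.1,0.3],[0,0,0]],[0,[0,-0.1,0.3],[0,0,0]]]'

```text
clock: 27.32
eef_pos: [501.0, -259.9, 81.8]
tcp_rot: [-3.137, 0.002, -0.204]
contact_force: [-0.6, 1.0, 10.5]
opening: 0.005
```

```bash
python3 f.py
```

```text
27.525 [ 501.05 -259.84   81.8 ] [-0.71  0.65  9.83]
```

servo_tool --rows '[[0,[0,-0.1,0.2],[0,0,0]],[0,[0,-0.1,0.2],[0,0,0]]]'

```text
clock: 27.78
eef_pos: [501.1, -259.7, 81.4]
tcp_rot: [-3.137, 0.002, -0.204]
contact_force: [-1.6, 1.2, 9.6]
opening: 0.005
```

```bash
python3 f.py
```

```text
27.975 [ 501.09 -259.72   81.42] [-0.79  0.78  9.69]
```

servo_tool --rows '[[0,[0.1,-0.3,0.3],[0,0,0]],[0,[0.1,-0.3,0.3],[0,0,0]]]'

```text
clock: 28.22
eef_pos: [501.3, -259.4, 80.8]
tcp_rot: [-3.138, 0.002, -0.203]
contact_force: [-1.9, -0.5, 9.8]
opening: -0.001
```

```bash
python3 f.py
```

```text
28.425 [ 501.26 -259.42   80.78] [-1.01 -0.61  9.6 ]
```

```bash
python3 - <<'E'
from h import *
a=look("wrist","w9"); s=sense()
u=np.array([-.980,.201]);v=np.array([-.201,-.980])
for ph,col in [(-.45,(0,0,255)),(-.3,(0,255,0))]:
    h=C+u*(96-7*(.5-ph)); b=h+v*62*np.cos(ph); P=(*b,100+62*np.sin(ph)); print(ph,np.round(P),proj("wrist",P))
    cv2.drawMarker(a,tuple(int(round(x)) for x in proj("wrist",P)),col,0,4,1)
b=a[:300,60:360]; 
cv2.imwrite("pics/c9.png",cv2.resize(b,(600,600),interpolation=2)); print(s["eef_pos"])
E
```

```text
-0.45 [ 500. -258.   73.] [255.33500405 243.34675012]
-0.3 [ 498. -261.   82.] [261.59753981 251.92252739]
[ 501.24806071 -259.40993237   80.77388499]
```

View pics/c9.png

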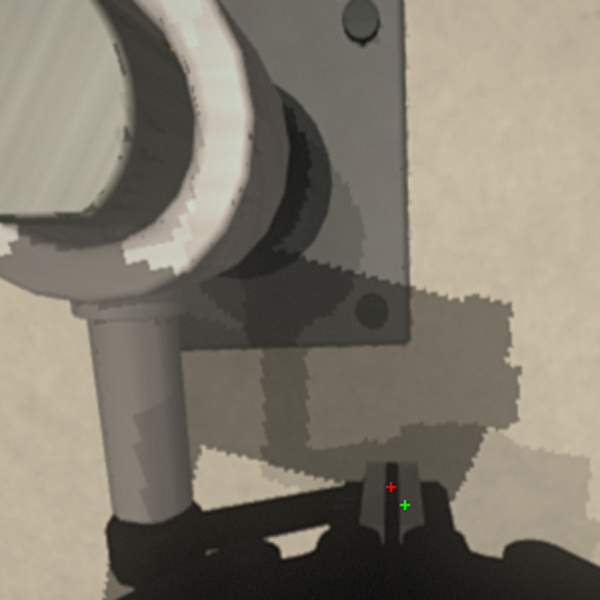

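```bash
python3 - <<'E'
from h import *
f=lambda u,v,z: ray("wrist",(60+u/2,v/2),z)[:2]
a,b=f(137,320,103),f(152,516,103); d=b-a
print("boss",a,b,np.degrees(np.arctan2(*d[::-1]))%360)
# edges: silhouettes
for e in [((88,320),(112,516)),((184,330),(193,510))]:
    d=f(*e[1],103)-f(*e[0],103); print(np.degrees(np.arctan2(*d[::-1]))%360)
p,q=f(0,216,138),f(92,214,138); d=q-p; print("flat tangent",np.degrees(np.arctan2(*d[::-1]))%360)
E
python3 f.py
```

```text
boss [ 560.88521761 -216.86627095] [ 517.00904765 -205.8490071 ] 165.904506039447
167.2234580948644
165.62915461511605
flat tangent 259.4865233660398
28.675 [ 501.26 -259.42   80.75] [-0.74 -0.82  9.41]
```

Boss at about 166°, flat normal at about 168–169°: still aligned, fingertips on the ball. The force has plateaued, so the bite isn't proven; press on in small steps.

servo_tool --rows '[[0,[0,-0.2,0.3],[0,0,0]],[0,[0,-0.2,0.3],[0,0,0]]]'

```text
clock: 28.92
eef_pos: [501.3, -259.2, 80.2]
tcp_rot: [-3.138, 0.002, -0.203]
contact_force: [-1.9, -1.7, 9.5]
opening: 0.003
```

```bash
python3 f.py
```

```text
29.125 [ 501.34 -259.18   80.2 ] [-1.89 -1.83  9.91]
```

servo_tool --rows '[[0,[0,0,0.3],[0,0,0]],[0,[0,0,0.2],[0,0,0]]]'

```text
clock: 29.38
eef_pos: [501.4, -259.1, 79.7]
tcp_rot: [-3.138, 0.002, -0.204]
contact_force: [-1.4, -1.1, 10.7]
opening: -0.0
```

```bash
python3 f.py
```

```text
29.575 [ 501.39 -259.08   79.75] [-1.61 -0.85  9.6 ]
```

servo_tool --rows '[[0,[0,-0.2,0.3],[0,0,0]],[0,[0,-0.2,0.2],[0,0,0]]]'

```text
clock: 29.82
eef_pos: [501.4, -258.8, 79.3]
tcp_rot: [-3.138, 0.002, -0.203]
contact_force: [-2.2, -1.3, 9.7]
opening: 0.002
```

```bash
python3 f.py
```

```text
30.025 [ 501.45 -258.84   79.27] [-1.39 -2.1   9.76]
```

servo_tool --rows '[[0,[0,-0.3,0.3],[0,0,0]],[0,[0,-0.3,0.3],[0,0,0]]]'

```text
clock: 30.28
eef_pos: [501.6, -258.6, 78.7]
tcp_rot: [-3.138, 0.002, -0.203]
contact_force: [-2.3, -4.6, 9.8]
opening: 0.0
```

```bash
python3 f.py
```

```text
30.475 [ 501.62 -258.55   78.69] [-1.44 -3.8   9.63]
```

Slow rise only. I'll back off, check the force zero, and press again to see where resistance begins.

servo_tool --rows '[[0,[0,0,-2],[0,0,0]],[0,[0,0,-2],[0,0,0]],[0,[0,0,0],[0,0,0]]]'

```text
clock: 30.85
eef_pos: [500.7, -257.6, 81.8]
tcp_rot: [-3.137, 0.004, -0.203]
contact_force: [0.0, 0.1, 2.2]
opening: 0.001
```

```bash
python3 f.py
```

```text
31.05 [ 500.68 -257.77   81.8 ] [0.17 0.16 1.55]
```

servo_tool --rows '[[0,[0,0,1.5],[0,0,0]],[0,[0,0,1],[0,0,0]],[0,[0,0,0],[0,0,0]]]'

```text
clock: 31.42
eef_pos: [500.9, -257.6, 80.1]
tcp_rot: [-3.137, 0.004, -0.204]
contact_force: [-1.9, 3.1, 11.0]
opening: 0.0
```

```bash
python3 f.py
```

```text
31.625 [ 500.98 -257.64   80.14] [-2.02  3.52 10.65]
```

servo_tool --rows '[[0,[0,0,0.4],[0,0,0]],[0,[0,0,0],[0,0,0]]]'

```text
clock: 31.88
eef_pos: [501.0, -257.6, 79.8]
tcp_rot: [-3.137, 0.003, -0.204]
contact_force: [-1.9, 3.7, 11.7]
opening: -0.003
```

```bash
python3 f.py
```

```text
32.075 [ 501.   -257.57   79.82] [-2.29  4.58 11.35]
```

servo_tool --rows '[[0,[0,0,0.4],[0,0,0]],[0,[0,0,0],[0,0,0]]]'

```text
clock: 32.33
eef_pos: [501.1, -257.6, 79.5]
tcp_rot: [-3.137, 0.003, -0.204]
contact_force: [-2.3, 4.0, 12.2]
opening: -0.001
```

```bash
python3 f.py
```

```text
32.525 [ 501.08 -257.6    79.49] [-1.84  4.05 12.69]
```

Now the resistance is clear: about 3 N/mm up to 12.7 N, which the slack lever (5–6 N, flat) never showed. That slightly passed the 12 N asked for, so let go at once.

servo_tool --rows '[[0,[0,0,-2],[0,0,0]],[0,[0,0,-5],[0,0,0]],[0,[0,0,-15],[0,0,0]],[0,[0,0,-30],[0,0,0]],[0,[0,0,-40],[0,0,0]],[0,[0,0,-40],[0,0,0]],[0,[0,0,0],[0,0,0]]]'

```text
clock: 33.4
eef_pos: [503.0, -259.6, 214.8]
tcp_rot: [-3.139, -0.003, -0.203]
contact_force: [-0.1, -0.2, 0.2]
opening: 0.003
```

```bash
python3 - <<'E'
from h import *
s=sense(); print(s["clock"],s["eef_pos"],s["contact_force"])
a=look("wrist","w10",["lever_ball","clamp_lever","lever_hub","collar_boss","collar_middle"])
u=np.array([-.980,.201]);v=np.array([-.201,-.980])
for ph in [-.3,-.4,-.5]:
    h=C+u*(96-7*(.5-ph)); b=h+v*62*np.cos(ph); P=(*b,100+62*np.sin(ph)); print(ph,np.round(P),proj("wrist",P).round(1), "hub",proj("wrist",(*h,111)).round(1))
for t in ["clamp_lever","collar_boss"]:
    for m in trace("wrist",t)[:1]:
        ys,xs=np.nonzero(m["mask"]); print(t,m["conf"],len(xs),xs.min(),xs.max(),ys.min(),ys.max()); i=xs.argmax(); print("rightmost",xs[i],ys[xs==xs.max()].mean())
        pts=np.c_[xs,ys].astype(np.float32); l=cv2.fitLine(pts,cv2.DIST_L2,0,.01,.01).ravel(); print("line",l)
E
```

```text
33.4 [ 503.02315333 -259.6230933   214.82340049] [-0.05583549 -0.19283341  0.21627718]
wrist lever_ball 0.81 [ 502.6 -223.    87.7] [220. 196.]
wrist clamp_lever 0.69 [ 501.4 -225.8   92.3] [223. 198.]
wrist lever_hub 0.64 [ 500.8 -227.    87.5] [225. 196.]
wrist collar_boss 0.6 [ 567.5 -218.7  110.6] [193. 129.]
wrist collar_middle 0.56 [ 569.3 -218.   110.3] [191. 127.]
-0.3 [ 498. -261.   82.] [260.4 190.7] hub [192.9 199.1]
-0.4 [ 499. -259.   76.] [258.2 188.5] hub [192.8 198.3]
-0.5 [ 500. -257.   70.] [255.5 186.5] hub [192.8 197.5]
clamp_lever 0.83 1104 184 265 118 210
rightmost 265 192.5
line [9.9994218e-01 1.0754779e-02 2.2093660e+02 1.9406793e+02]
```

```bash
python3 -c "
from rig import *; print(sign_off())"
```

```text
the job is handed in; nothing more can be done
None
```

I turned the collar about 57° clockwise by its boss until the set screw faced the flat. Then I let go, pressed the lever ball down with closed fingertips, retracted and handed in at about 33 s of robot time. No verdict was reported.

- **Alignment:** measured during the press, the boss stood at about 166° and the flat's normal at 168–169°. The collar was therefore 2–3° off, against a limit of 14°. I did not measure this angle precisely again after the final press.
- **Lever:** the lever seen in the last picture fits a turn of about 0.95–1.0 rad.
- **Tightness:** I could not read the screw's grip directly. During the first press the ball force levelled off at about 9.7 N instead of climbing 2.6 N/mm. I put this down to the fingertips sliding on the ball. After backing off and pressing again it rose at about 3 N/mm, which I took as the screw biting.
- **Overshoot:** that second press peaked at about 12.7 N, above the 12 N you allowed. Part of that may have been sideways friction. It stayed under the 13 N at which the post is scored, but the margin was small.
- **At hand-in:** the arm was clear, with about 0.2 N on the tool. I did not go near the loose things on the desk, but I also did not check their positions at the end.

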